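# Turn out chocolate bars and slide them into their presentation case

### The arm

A 6-joint arm with a two-finger parallel gripper is mounted at the origin on a cart in front of the work surface, level with it; the furniture and walls round the work are solid. World frame = base frame: x ahead of the robot, y to its left, z up, the work surface at z = 0. Lengths are in m, angles in rad, forces in N, time in s.
With the tool pointing down it reaches from about 0.35 to 0.975 m from the base axis. Payload 17.4 kg.
Tool frame: the origin (TCP) lies midway between the tips of the shut fingers; the grasp point (between the pads) lies 19 mm behind it (env.grasp_offset is the distance from the TCP to the grasp point, in m); x points along the fingers, y is the direction in which the jaws open and shut, and the axes are right-handed (so a half turn about x gives the same grasp; the last joint's range is limited). The gripper opens to 85 mm and grips with 20 to 120 N. Pads are 22 mm wide; open, the fingers measure 114 mm over their backs; the gripper's body (76 mm by 85 mm) begins 54 mm behind the grasp point. The pads swing forward as they close: fully open they stand 13 mm farther back than shut.
Start: joints at [1.159, 0.116, 1.442, -0, 1.584, -0.038], TCP at [0.246, 0.628, 0.231] pointing down, gripper open.
Joint ranges: [-2.83, 2.83], [-0.83, 2.19], [0.07, 2.5], [-1.14, 4.28], [0.01, 3], [-2.97, 2.97]. Speed limits (rad/s): [1.89, 1.89, 2.22, 3.14, 3.14, 3.14].

### API

Orientations are given as a unit quaternion [w, x, y, z].
In Python, from cell import env gives the robot as it stands.
- The arm moves only by the tool step_arm, never from a script. Its argument "steps" is text: rows parted by semicolons, each of 5 numbers parted by spaces: the closure in counts, from 0 (fully open) to 255 (shut), then the shift along the tool's x, y, z in units of 40 mm (1.0 is 40 mm), then the turn about the tool's x in units of 10 degrees (1.0 is 10 degrees). A call has 1 to 5 rows; each row is the pose to reach, as a shift and turn from the pose commanded when the call began, along the tool's axes at that moment; what a row does not reach only later rows make up. A row lasts 1/8 s, in which the tool goes at most 62.5 mm and 10.7 degrees, less where a joint would pass 70% of its speed; a pose out of reach is approached as far as the arm can. A call with a gripper value outside its range is refused whole. The fingers move at their own pace and stop on an object; "grip_force" is the grip in N (left out, the last holds). Time passes only in rows, so rows that repeat a pose let the fingers close. It gives the time, the measured TCP pose, the force and the opening at its end, in the units of the state.
- env.state(): the state, without advancing time (a new reading comes with each control period).
- env.read_camera(name): name is "side" or "top"; returns a dict with "frame" (400x640x3 uint8, blue, green, red), "vfov" (degrees; the focal length in pixels is half the picture's height over the tangent of half this angle, whatever the lens; pixels are square), "cx", "cy" (the principal point, pixels), "xyz" and "orientation" of the camera in the world. Camera axes: x right, y down, z forward; pixel columns grow to the right and rows downward; lengths in m; the calibration is good to about 2 mm. A picture is of the moment at which its call begins. There is no depth.
- env.sign_off(): hands the job in, once; it reports no verdict.
The state is a dict: "time_s": time; "joint_pos": joint angles; "joint_velocities": joint speeds; "effort": joint torques, N m; "eef_pos": TCP position; "ee_rot": TCP orientation; "contact_force": force on the tool from outside, world axes, zero at the start; "ft_torque": the same for the moment, N m; "grip_width": finger opening in m.
Only numpy, scipy, OpenCV 4.12 (cv2) and the standard library are available. Lean on these libraries where they do the work, as an engineer would, in place of code of your own. Each camera call takes 0.05 s, during which the arm holds its last target. There are 200 camera calls.

### The job

Take the kitchen timer off the marble slab and stand it on the cork coaster beside it; then swing the hinged mould over on its brass handle so that the chocolate bars tumble out onto the slab with their scored faces up, and lay the mould flat again. Slide each bar, scored face up, into a slot of its own in the dark wooden case until it is fully home against the hidden stop, leaving the milk pitcher, pale cup and tea light alone.

Things in the scene. Friction and masses are not known exactly. Their poses are not given: they have to be found in the camera images.
- turnout: hinged turn-out mould, fixed: wooden base 190 x 188 x 10 mm, marble landing slab on its +x half, aluminium mould hinged over its -x half. Origin on the worktop under the middle of the hinge; hinge axis along y, 16 mm up. Mould: 180 mm wide, four pockets along x at y = -70.5, -23.5, 23.5, 70.5 mm (23 wide, 11.5 deep, x = -80 to -7, floors 16 mm up), 6 mm lip at the hinge end, ridges between flush with the bars
- slab_top (a point): middle of the top of the white marble landing slab, 92 (x) x 184 (y) mm, 16 mm above the worktop, level with the hinge axis, which runs 47 mm to its -x side; axes as turnout. Beyond it a wall cabinet hangs 0.47 m above the worktop, and a tall fridge tower stands at the right-hand end of the worktop
- mould (a joint): angle of the hinged mould, rad: 0 = lying flat, pockets up; grows as its handle is lifted and swung over towards the slab; end stop 1.92. The stiff hinge stays where it is left (3 to 6 N at the handle). Between about 1.45 and 1.75 the bars, standing on the lip, topple onto the slab scored face up, one end 5 to 25 mm from the hinge line
- mould_handle (a point): middle of the mould's straight brass grip bar, 10 mm thick, 62 mm clear between its arms, parallel to the hinge, 122 mm out from the hinge axis and 8 mm above the pocket floors (lying flat: 24 mm above the worktop, only worktop beneath, 31 mm clear to the mould's end wall). Axes as turnout when flat, turning with the mould
- case: dark wooden presentation case, fixed, 78 x 180 x 35 mm, four blind slots along x at y = -70.5, -23.5, 23.5, 70.5 mm, open to its -x side. Origin on the worktop under the front of the rounded noses between the slots (x = 0). Floor 16 mm up, running out as a ledge to x = -30 mm. Slots 23 wide, 15 high, funnel mouths x = 0 to 12 mm, then a lid with a small window over each slot
- case_stop (a point): middle of the hidden end wall across the back of the slots, at slot-floor height (y = 0 of the case, 40 mm inside the noses; the same in all four slots, same axes as case). A bar fully home touches it: its middle is then 35 mm to the -x side and it sticks out 30 mm, its end flush with the ledge's front edge
- timer_mid (a point): black and white kitchen twist timer, 63 mm across, 54 mm high; point on its axis 27 mm above its underside, z up. A straight fin on top, 8 mm thick, 52 mm long along the timer's x, from 38 to 52 mm above its underside; grip it by the fin (which does not turn) or the round body. At the start it stands on the slab
- coaster_top (a point): middle of the top of a round cork coaster with a brass rim, 94 mm across, 8 mm high, fixed on the worktop
- bar1_mid (a point): centre of a dark chocolate bar, 70 (x) x 20 (y) x 11 (z) mm, 22 g; its +z side is the plain flat back, its -z side the scored face with four raised squares. At the start it lies in a mould pocket back up, its x along turnout's x; some bars may be absent (None)
- bar2_mid (a point): centre of a dark chocolate bar, 70 (x) x 20 (y) x 11 (z) mm, 22 g; its +z side is the plain flat back, its -z side the scored face with four raised squares. At the start it lies in a mould pocket back up, its x along turnout's x; some bars may be absent (None)
- bar3_mid (a point): centre of a dark chocolate bar, 70 (x) x 20 (y) x 11 (z) mm, 22 g; its +z side is the plain flat back, its -z side the scored face with four raised squares. At the start it lies in a mould pocket back up, its x along turnout's x; some bars may be absent (None)
- bar4_mid (a point): centre of a dark chocolate bar, 70 (x) x 20 (y) x 11 (z) mm, 22 g; its +z side is the plain flat back, its -z side the scored face with four raised squares. At the start it lies in a mould pocket back up, its x along turnout's x; some bars may be absent (None)
- milk_pitcher_mid (a point): white milk pitcher, 74 x 98 x 98 mm, bystander to leave alone; point half-way up
- pale_cup_mid (a point): pale espresso cup, 64 x 91 x 50 mm, bystander to leave alone; point half-way up
- tea_light_mid (a point): tea light in a thin metal cup, 38 mm across, 15 mm high, bystander to leave alone; point half-way up
There are look-alikes about, which are no part of the job. What is shaped like the part that bears timer_mid but green is not meant. What is shaped like the part that bears bar2_mid but orange is not meant.

How it is judged:
On the way, in this order (a step that is already met when the one before it is completed fails the run):
1. the timer stands upright on the coaster (horizontal distance between timer_mid and coaster_top below 0.02 m and angle between timer_mid's own z axis and vertical below 0.1 rad and height (world z) of timer_mid between 0.031 and 0.039 m), for 0.3 s.
2. the mould is being swung up by its hinge (value of joint mould above 0.6 rad), for 0.1 s.
3. every bar has tumbled out and lies flat with its scored face up (angle between each of bar1_mid, bar2_mid, bar3_mid, bar4_mid's own z axis and vertical above 2.99159 rad and height (world z) of each of bar1_mid, bar2_mid, bar3_mid, bar4_mid below 0.027 m), for 0.2 s.
At the end, for the whole second after the job is handed in: every bar lies scored face up in one of the case's slots, within 2.5 mm of the hidden stop; the mould lies flat again (within 0.08 rad); the timer stands upright on the coaster, within 20 mm of its middle (all of step 1 and angle between each of bar1_mid, bar2_mid, bar3_mid, bar4_mid's own z axis and vertical above 2.99159 rad and x of bar1_mid in the frame of case between 0.0025 and 0.009 m and z of bar1_mid in the frame of case between 0.018 and 0.027 m and (y of bar1_mid in the frame of case between -0.0745 and -0.0665 m or y of bar1_mid in the frame of case between -0.0275 and -0.0195 m or y of bar1_mid in the frame of case between 0.0195 and 0.0275 m or y of bar1_mid in the frame of case between 0.0665 and 0.0745 m) and x of bar2_mid in the frame of case between 0.0025 and 0.009 m and z of bar2_mid in the frame of case between 0.018 and 0.027 m and (y of bar2_mid in the frame of case between -0.0745 and -0.0665 m or y of bar2_mid in the frame of case between -0.0275 and -0.0195 m or y of bar2_mid in the frame of case between 0.0195 and 0.0275 m or y of bar2_mid in the frame of case between 0.0665 and 0.0745 m) and x of bar3_mid in the frame of case between 0.0025 and 0.009 m and z of bar3_mid in the frame of case between 0.018 and 0.027 m and (y of bar3_mid in the frame of case between -0.0745 and -0.0665 m or y of bar3_mid in the frame of case between -0.0275 and -0.0195 m or y of bar3_mid in the frame of case between 0.0195 and 0.0275 m or y of bar3_mid in the frame of case between 0.0665 and 0.0745 m) and x of bar4_mid in the frame of case between 0.0025 and 0.009 m and z of bar4_mid in the frame of case between 0.018 and 0.027 m and (y of bar4_mid in the frame of case between -0.0745 and -0.0665 m or y of bar4_mid in the frame of case between -0.0275 and -0.0195 m or y of bar4_mid in the frame of case between 0.0195 and 0.0275 m or y of bar4_mid in the frame of case between 0.0665 and 0.0745 m) and value of joint mould below 0.08 rad); the robot touches nothing.
It fails at once if a bar falls below the worktop (height (world z) of any of bar1_mid, bar2_mid, bar3_mid, bar4_mid below -0.03 m).
It fails at once if the pitcher, pale cup or tea light is pushed more than 30 mm (distance of any of milk_pitcher_mid, pale_cup_mid, tea_light_mid from where it was at the start of the episode above 0.03 m).
Of bar1, bar2, bar3, bar4 only 3 to 4 are there at a start; the rules pass over those that are not, and their reading is None.
At some moment in a run one of timer may be knocked a few centimetres aside while the robot is not near it.
Once in a run the grip may slacken for a moment while it holds something.
It also fails if it takes over 210 s, if anything falls off the work surface, if the arm or the gripper's body presses on something with over 40 N, if the wrist force passes 120 N, or if a joint passes its speed limit or range.

## Working session

There is one attempt and no reset: what is moved stays moved. The work goes in short steps, Python scripts to look and compute and a tool call to move; the robot and the scene stay as the last step left them, time stands still between calls to the robot, and variables do not carry over. Pictures are saved under pics/ and viewed, about 12 in all and at most 16, crops included, and the job is handed in when it is done.

Besides the shell and the picture viewer there is one more tool, called as name(argument=value, ...) on one line, values as JSON. step_arm: Moves the arm, as the interface text tells. Its arguments: {"type":"object","properties":{"steps":{"type":"string"},"grip_force":{"type":"number"}},"required":["steps"]}

```bash
ls; mkdir -p pics; cat > h.py <<'E'
import numpy as np, cv2
from scipy.spatial.transform import Rotation as R
from cell import env
def rot(q): return R.from_quat([q[1],q[2],q[3],q[0]]).as_matrix()
def cam(n):
    c=env.read_camera(n); c['R']=rot(c['orientation']); c['f']=200/np.tan(np.radians(c['vfov'])/2); return c
def ray(c,u,v):
    d=c['R']@np.array([(u-c['cx'])/c['f'],(v-c['cy'])/c['f'],1]); return d
def onz(c,u,v,z):
    d=ray(c,u,v); p=np.array(c['xyz']); return p+d*(z-p[2])/d[2]
def proj(c,P):
    q=c['R'].T@(np.array(P)-np.array(c['xyz'])); return c['cx']+c['f']*q[0]/q[2], c['cy']+c['f']*q[1]/q[2]
E
python3 - <<'E'
from h import *
for n in('top','side'):
    c=cam(n); cv2.imwrite(f'pics/{n}0.png',c['frame']); print(n,c['xyz'],c['R'].round(3).tolist(),c['f'],c['cx'],c['cy'],[k for k in c])
s=env.state();print(s); print(rot(s['ee_rot']).round(3), env.grasp_offset)
E
```

```text
pics
top [0.33262515 0.31481972 0.99255337] [[-0.017, -0.99, 0.139], [-1.0, 0.016, -0.005], [0.002, -0.139, -0.99]] 409.3668566380895 318.84843473350196 200.5089254180518 ['frame', 'vfov', 'cx', 'cy', 'xyz', 'orientation', 'R', 'f']
side [-0.02148498 -0.58051971  0.60393738] [[0.875, -0.229, 0.426], [-0.484, -0.41, 0.773], [-0.002, -0.883, -0.47]] 433.1600756232268 322.029935676348 196.34849891640573 ['frame', 'vfov', 'cx', 'cy', 'xyz', 'orientation', 'R', 'f']
{'time_s': 0.1, 'joint_pos': array([ 1.15922556e+00,  1.16438868e-01,  1.44219000e+00,  2.66460163e-05,
        1.58396108e+00, -3.78297840e-02]), 'joint_velocities': array([-0.00179815,  0.00045541, -0.00110218, -0.00020137, -0.0004384 ,
       -0.00053942]), 'effort': array([ 1.39146425e-03, -7.33660126e+01, -6.33794689e+01, -9.48546176e-05,
        5.24493007e-03,  7.05210073e-05]), 'eef_pos': array([0.24640033, 0.62825246, 0.23064067]), 'ee_rot': array([ 0.69470857,  0.13102791,  0.69488406, -0.13171118]), 'contact_force': array([ 0.5941175 ,  1.37098343, -0.10388003]), 'ft_torque': array([ 0.03064427,  0.00927851, -0.02628017]), 'grip_width': 0.08510247620124235}
[[-0.     0.365  0.931]
 [-0.001  0.931 -0.365]
 [-1.    -0.001 -0.   ]] 0.0187
```

View pics/top0.png

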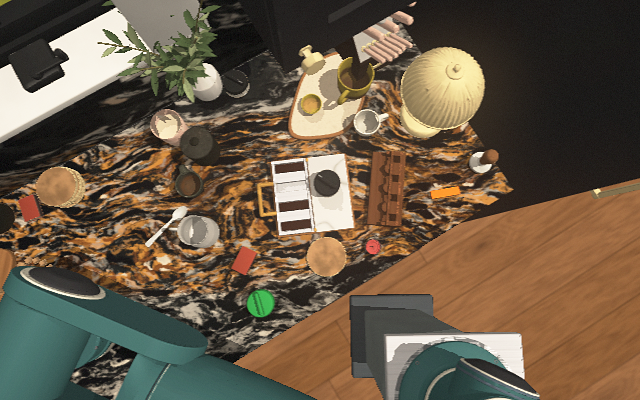

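View pics/side0.png

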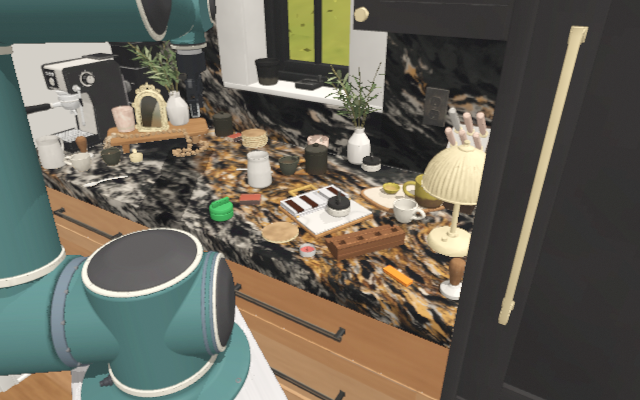

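```bash
python3 - <<'E'
import cv2
a=cv2.imread('pics/top0.png')[135:280,250:440]
cv2.imwrite('pics/top0c.png',cv2.resize(a,None,fx=4,fy=4,interpolation=cv2.INTER_CUBIC))
a=cv2.imread('pics/side0.png')[175:290,260:430]
cv2.imwrite('pics/side0c.png',cv2.resize(a,None,fx=4.5,fy=4.5,interpolation=cv2.INTER_CUBIC))
E
```

```text
(no output)
```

View pics/top0c.png

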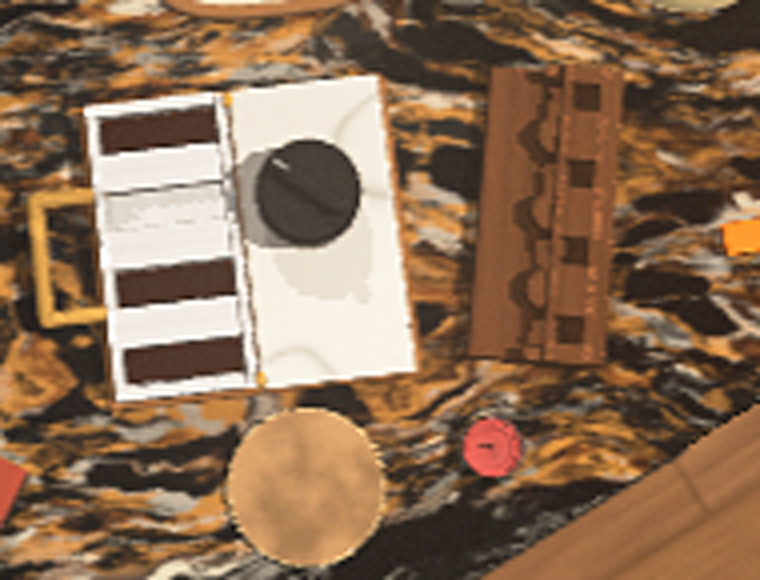

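View pics/side0c.png

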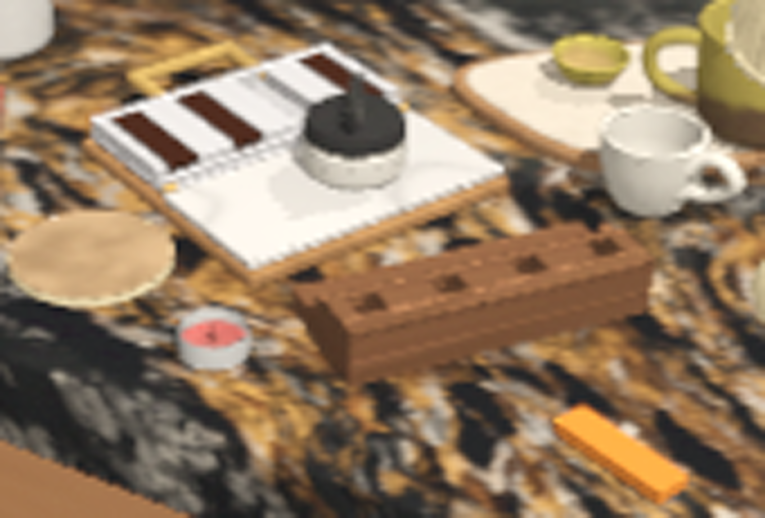

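```bash
cat > fit.py <<'E'
from h import *
from scipy.optimize import least_squares
def fit(c,pts,mods,x0):
    def P(x,m): 
        cc,s=np.cos(x[2]),np.sin(x[2]); return [x[0]+cc*m[0]-s*m[1],x[1]+s*m[0]+cc*m[1],m[2]]
    f=lambda x:np.concatenate([np.array(proj(c,P(x,m)))-p for p,m in zip(pts,mods)])
    r=least_squares(f,x0); return r.x,r.fun.reshape(-1,2),P
E
python3 - <<'E'
from fit import *
c=cam('top'); s=cam('side')
T=lambda u,v:(250+(u-1.5)/4,135+(v-1.5)/4); S=lambda u,v:(260+(u-1.75)/4.5,175+(v-1.75)/4.5)
pts=[T(380,75),T(415,370),T(86,108),T(117,401),T(30,196),T(45,327)]
mods=[(.093,.092,.016),(.093,-.092,.016),(-.09,.09,.0275),(-.09,-.09,.0275),(-.127,.036,.026),(-.127,-.036,.026)]
p0=onz(c,*T(245,240),.016)
x,r,P=fit(c,pts,mods,[p0[0],p0[1],-1.5]);print('turnout',x.round(4),r.round(1).tolist())
for n,m,q in [('pinL',(0,-.092,.02),(170,188)),('pinR',(0,.092,.02),(403,106)),('slabnear',(.093,-.092,.016),(248,268)),('slabR',(.093,.092,.016),(503,172)),('mL',(-.09,-.09,.0275),(93,122)),('mR',(-.09,.09,.0275),(325,45))]:
    print(n,np.array(proj(s,P(x,m)))-S(*q))
pts=[T(492,67),T(470,355),T(622,68),T(605,362),T(565,66),T(545,360)]
mods=[(-.03,.09,.016),(-.03,-.09,.016),(.048,.09,.035),(.048,-.09,.035),(.012,.09,.035),(.012,-.09,.035)]
xc,r,P=fit(c,pts,mods,[p0[0],p0[1]-.15,-1.5]);print('case',xc.round(4),r.round(1).tolist())
xc2,r,P=fit(c,pts[:4],mods[:4],[p0[0],p0[1]-.15,-1.5]);print('case',xc2.round(4),r.round(1).tolist())
for n,m,q in [('nearTop',(.048,-.09,.035),(350,330)),('nearbot',(.048,-.09,.0),(350,380)),('farTop',(.048,.09,.035),(652,262)),('topback',(.012,.09,.035),(575,222))]:
    print(n,np.array(proj(s,P(xc2,m)))-S(*q))
print('coaster',onz(c,*T(306,487),.008),onz(s,*S(92,256),.008))
print('timer',onz(c,*T(308,193),.038),onz(s,*S(355,132),.038))
a=onz(c,*T(275,162),.052);b=onz(c,*T(340,215),.052);print('fin',a,b,(a+b)/2,np.degrees(np.arctan2(*(b-a)[1::-1])))
print('tealight',onz(c,*T(492,447),.015),'cup',onz(c,367,122,.05))
# rectified ortho images (z=.016) overlays
for k,m in [('h',(-.122,0,.024))]: print(P(x,m))
E
```

```text
turnout [ 0.4855  0.3272 -1.4693] [[0.5, -0.4], [1.5, 0.4], [-0.8, -0.4], [-0.8, 0.6], [0.2, 1.4], [-0.6, -1.7]]
pinL [-1.81207365 -0.33163683]
pinR [ 1.25679354 -0.91965148]
slabnear [ 0.51431588 -1.15444055]
slabR [ 0.21360538 -1.02094328]
mL [-1.13417894 -1.65927279]
mR [-0.40238119 -0.97458088]
case [ 0.4982  0.157  -1.6757] [[-0.4, -0.6], [-0.2, 0.4], [0.5, -0.1], [0.3, 0.9], [-0.2, -0.9], [-0.1, 0.1]]
case [ 0.4986  0.1571 -1.6745] [[-0.5, -0.7], [-0.2, 0.3], [0.4, -0.3], [0.3, 0.7]]
nearTop [0.09723838 0.16638843]
nearbot [-0.12088847  1.51951111]
farTop [ 0.34723963 -1.5254519 ]
topback [9.57280718 0.18991518]
coaster [0.33636063 0.2952246  0.008     ] [0.33438726 0.28613765 0.008     ]
timer [0.50873378 0.29129924 0.038     ] [0.51011649 0.29150209 0.038     ]
fin [0.52489541 0.31059291 0.052     ] [0.49282567 0.27325898 0.052     ] [0.50886054 0.29192595 0.052     ] -130.66249109156698
tealight [0.35799741 0.18449378 0.015     ] cup [0.65273974 0.19221156 0.05      ]
[np.float64(0.47315997946320354), np.float64(0.44856655387113387), 0.024]
```

```bash
cat > go.py <<'E'
# usage: go.py x y z jawyaw_deg|- ...   units from the present pose for each target
import sys
from h import *
s=env.state(); M=rot(s['ee_rot']); p=np.array(s['eef_pos']); yaw=np.degrees(np.arctan2(M[1,1],M[0,1]))
print('t',round(s['time_s'],2),'tcp',p.round(4),'yaw',yaw.round(2),'F',np.array(s['contact_force']).round(1),'w',round(s['grip_width'],4),'tilt',M[:,0].round(4),'j6',s['joint_pos'][5].round(2))
a=sys.argv[1:]
for i in range(0,len(a),4):
    t=np.array([float(v) for v in a[i:i+3]]); d=M.T@(t-p)/.04
    y=yaw if a[i+3]=='-' else float(a[i+3]); dy=(yaw-y+90)%180-90
    print(a[i:i+4],'->',d.round(3),dy.round(1)/10)
E
python3 go.py .509 .291 .12 - .509 .291 .026 -
```

```text
t 0.2 tcp [0.2464 0.6283 0.2309] yaw 68.58 F [ 0.1  0.4 -0.6] w 0.0853 tilt [-3.e-04 -6.e-04 -1.e+00] j6 -0.04
['.509', '.291', '.12', '-'] -> [ 2.775 -5.451  9.19 ] 0.0
['.509', '.291', '.026', '-'] -> [ 5.125 -5.449  9.19 ] 0.0
```

step_arm(steps="0 0 -1.5 2.5 0;0 0 -3 5 0;0 0 -4.5 7.6 0;0 0 -5.45 9.19 0;0 0 -5.45 9.19 0")

```text
time_s: 0.82
eef_pos: [0.4392, 0.38, 0.2314]
ee_rot: [0.695, 0.131, 0.695, -0.131]
contact_force: [1.1, 0.8, -0.1]
grip_width: 0.0854
```

step_arm(steps="0 0 0 0 0;0 0 0 0 0")

```text
time_s: 1.08
eef_pos: [0.4383, 0.3818, 0.2313]
ee_rot: [0.695, 0.132, 0.695, -0.132]
contact_force: [-0.5, -0.0, -0.3]
grip_width: 0.0855
```

```bash
python3 go.py .509 .291 .12 - .509 .291 .026 -
```

```text
t 1.07 tcp [0.4383 0.3818 0.2313] yaw 68.55 F [-0.5 -0.  -0.3] w 0.0855 tilt [-2.e-04  2.e-04 -1.e+00] j6 -0.52
['.509', '.291', '.12', '-'] -> [ 2.78  -1.466  2.476] 0.0
['.509', '.291', '.026', '-'] -> [ 5.13  -1.466  2.477] 0.0
```

step_arm(steps="0 0 -0.7 1.2 0;0 0 -1.47 2.48 0;0 1.2 -1.47 2.48 0;0 2.5 -1.47 2.48 0;0 2.5 -1.47 2.48 0")

```text
time_s: 1.7
eef_pos: [0.5071, 0.2911, 0.1277]
ee_rot: [0.693, 0.129, 0.697, -0.132]
contact_force: [-0.2, -0.1, 0.5]
grip_width: 0.0857
```

```bash
python3 go.py .509 .291 .03 - ; python3 - <<'E'
from h import *
c=cam('side'); cv2.imwrite('pics/s1.png',cv2.resize(c['frame'][150:270,270:430],None,fx=4,fy=4,interpolation=2))
E
```

```text
t 1.7 tcp [0.5071 0.2911 0.1277] yaw 68.67 F [-0.2 -0.1  0.5] w 0.0857 tilt [-0.0058 -0.0029 -1.    ] j6 -0.72
['.509', '.291', '.03', '-'] -> [2.442 0.028 0.055] 0.0
```

View pics/s1.png

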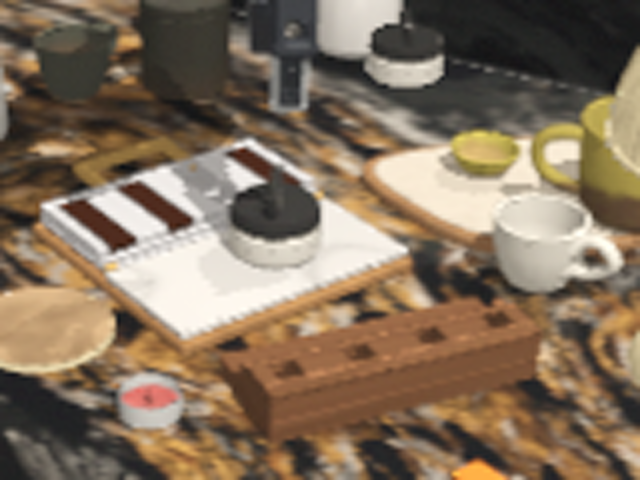

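step_arm(steps="0 1 0.03 0.05 0;0 2 0.03 0.05 0;0 2.64 0.03 0.05 0;0 2.64 0.03 0.05 0;0 2.64 0.03 0.05 0")

```text
time_s: 2.38
eef_pos: [0.5126, 0.2922, 0.0286]
ee_rot: [0.696, 0.132, 0.694, -0.13]
contact_force: [-0.1, 0.0, -0.1]
grip_width: 0.0854
```

step_arm(steps="255 0 0 0 0;255 0 0 0 0;255 0 0 0 0;255 0 0 0 0;255 0 0 0 0", grip_force=50)

```text
time_s: 3.0
eef_pos: [0.5123, 0.2916, 0.0277]
ee_rot: [0.695, 0.132, 0.694, -0.131]
contact_force: [-1.9, 1.1, 10.1]
grip_width: 0.0618
```

step_arm(steps="255 -0.3 0 0 0;255 -1 0 0 0;255 -1.5 0 0 0;255 -1.5 0 0 0")

```text
time_s: 3.5
eef_pos: [0.5123, 0.2915, 0.0877]
ee_rot: [0.696, 0.132, 0.694, -0.131]
contact_force: [1.5, -0.3, -0.6]
grip_width: 0.0612
```

```bash
python3 go.py .336 .294 .09 - .336 .294 .02 -
```

```text
t 3.5 tcp [0.5123 0.2915 0.0877] yaw 68.58 F [ 1.5 -0.3 -0.6] w 0.0612 tilt [ 0.0028  0.0014 -1.    ] j6 -0.72
['.336', '.294', '.09', '-'] -> [-0.069 -1.552 -4.126] 0.0
['.336', '.294', '.02', '-'] -> [ 1.681 -1.556 -4.129] 0.0
```

step_arm(steps="255 0 -0.5 -1.3 0;255 0 -1 -2.6 0;255 0 -1.55 -4.13 0;255 0 -1.55 -4.13 0;255 0.8 -1.55 -4.13 0")

```text
time_s: 4.12
eef_pos: [0.3358, 0.2947, 0.055]
ee_rot: [0.696, 0.132, 0.694, -0.13]
contact_force: [0.1, 1.0, -2.1]
grip_width: 0.0614
```

step_arm(steps="255 0 0 0 0;255 0 0 0 0")

```text
time_s: 4.38
eef_pos: [0.3356, 0.2938, 0.0542]
ee_rot: [0.695, 0.131, 0.695, -0.132]
contact_force: [-0.3, 0.2, -0.5]
grip_width: 0.0612
```

```bash
python3 go.py .336 .294 .0215 -
```

```text
t 4.38 tcp [0.3356 0.2938 0.0542] yaw 68.56 F [-0.3  0.2 -0.5] w 0.0612 tilt [-3.e-04 -3.e-04 -1.e+00] j6 -0.53
['.336', '.294', '.0215', '-'] -> [0.817 0.01  0.008] 0.0
```

step_arm(steps="255 0.4 0 0 0;255 0.7 0 0 0;255 0.83 0 0 0;255 0.83 0 0 0;255 0.83 0 0 0")

```text
time_s: 5.0
eef_pos: [0.3352, 0.2938, 0.0206]
ee_rot: [0.695, 0.131, 0.695, -0.131]
contact_force: [-0.1, 0.3, -1.4]
grip_width: 0.0613
```

step_arm(steps="0 0 0 0 0;0 0 0 0 0;0 0 0 0 0;0 -1.2 0 0 0;0 -2.5 0 0 0")

```text
time_s: 5.62
eef_pos: [0.3347, 0.2934, 0.1213]
ee_rot: [0.694, 0.131, 0.695, -0.132]
contact_force: [0.7, 0.4, 0.3]
grip_width: 0.0854
```

step_arm(steps="0 -1.5 0 0 0;0 -2 0 0 0;0 -2 0 0 0")

```text
time_s: 6.0
eef_pos: [0.3354, 0.294, 0.2013]
ee_rot: [0.695, 0.132, 0.694, -0.131]
contact_force: [0.3, 0.6, -0.1]
grip_width: 0.0854
```

```bash
python3 go.py .473 .4486 .14 95.8 .473 .4486 .01 95.8 ; python3 - <<'E'
from h import *
c=cam('side'); cv2.imwrite('pics/s2.png',cv2.resize(c['frame'][150:270,230:390],None,fx=4,fy=4,interpolation=2))
E
```

```text
t 6.0 tcp [0.3354 0.294  0.2013] yaw 68.58 F [ 0.3  0.6 -0.1] w 0.0854 tilt [ 0.0015  0.0011 -1.    ] j6 -0.53
['.473', '.4486', '.14', '95.8'] -> [1.541 4.852 1.79 ] -2.7199999999999998
['.473', '.4486', '.01', '95.8'] -> [4.791 4.847 1.786] -2.7199999999999998
```

View pics/s2.png

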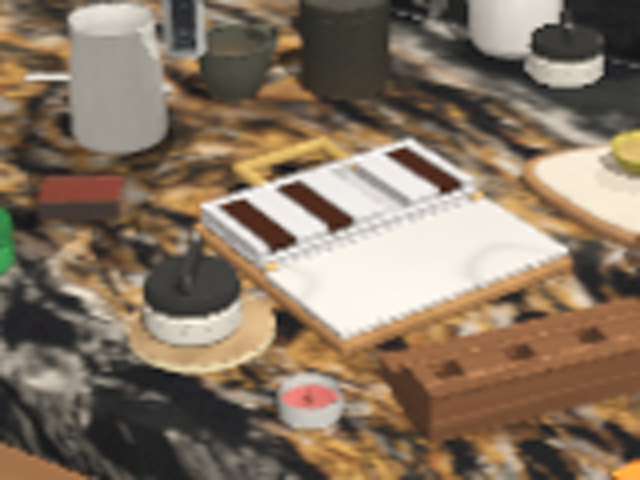

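step_arm(steps="170 0 1.3 0.5 -1;170 0.4 2.6 1 -2;170 0.8 3.9 1.4 -2.72;170 1.54 4.85 1.79 -2.72;170 1.54 4.85 1.79 -2.72")

```text
time_s: 6.68
eef_pos: [0.4721, 0.4481, 0.132]
ee_rot: [0.704, -0.038, 0.709, 0.034]
contact_force: [-0.3, 0.0, -0.3]
grip_width: 0.0283
```

step_arm(steps="170 0 0 0 0;170 0 0 0 0")

```text
time_s: 6.92
eef_pos: [0.4723, 0.4478, 0.1397]
ee_rot: [0.706, -0.035, 0.706, 0.036]
contact_force: [-0.1, -0.5, 0.3]
grip_width: 0.0283
```

```bash
python3 go.py .473 .4486 .14 95.8 .473 .4486 .01 95.8; python3 - <<'E'
from h import *
c=cam('top'); cv2.imwrite('pics/t3.png',cv2.resize(c['frame'][140:260,230:390],None,fx=5,fy=5,interpolation=2))
E
```

```text
t 6.92 tcp [0.4723 0.4478 0.1397] yaw 95.77 F [-0.1 -0.5  0.3] w 0.0283 tilt [ 8.e-04  7.e-04 -1.e+00] j6 -0.95
['.473', '.4486', '.14', '95.8'] -> [-0.008  0.018  0.02 ] -0.0
['.473', '.4486', '.01', '95.8'] -> [3.242 0.016 0.017] -0.0
```

View pics/t3.png

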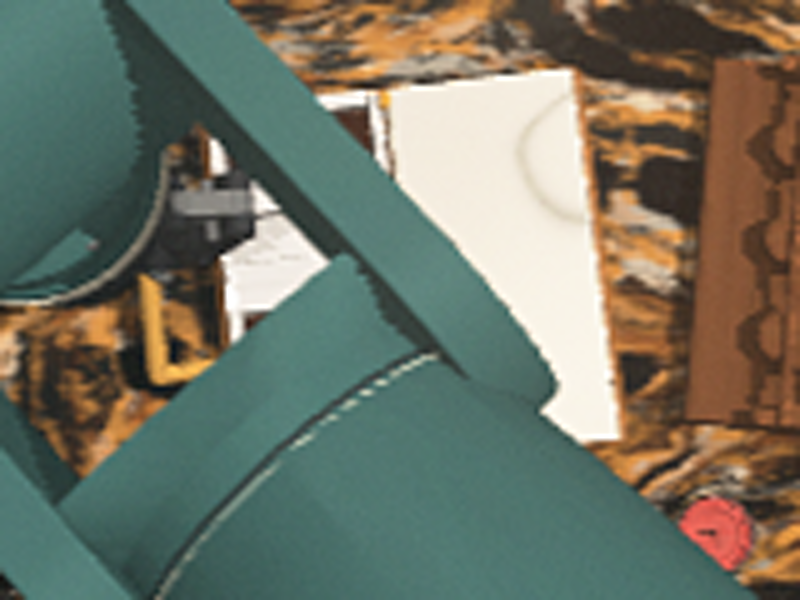

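step_arm(steps="170 1 0.02 0.02 0;170 2 0.02 0.02 0;170 2.7 0.02 0.02 0;170 2.7 0.02 0.02 0")

```text
time_s: 7.48
eef_pos: [0.4724, 0.4482, 0.0298]
ee_rot: [0.706, -0.036, 0.707, 0.035]
contact_force: [-0.2, -0.7, -0.5]
grip_width: 0.0285
```

step_arm(steps="170 0.3 0 0 0;170 0.5 0 0 0;170 0.5 0 0 0")

```text
time_s: 7.85
eef_pos: [0.4732, 0.449, 0.0107]
ee_rot: [0.706, -0.036, 0.706, 0.036]
contact_force: [-0.1, -0.2, 0.2]
grip_width: 0.0285
```

step_arm(steps="255 0 0 0 0;255 0 0 0 0;255 0 0 0 0", grip_force=30)

```text
time_s: 8.22
eef_pos: [0.4733, 0.4508, 0.0119]
ee_rot: [0.707, -0.035, 0.706, 0.037]
contact_force: [-1.6, 12.1, -1.7]
grip_width: 0.0084
```

```bash
python3 go.py .473 .4486 .01 95.8
```

```text
t 8.22 tcp [0.4733 0.4508 0.0119] yaw 95.8 F [-1.6 12.1 -1.7] w 0.0084 tilt [ 9.0e-04  3.5e-03 -1.0e+00] j6 -0.95
['.473', '.4486', '.01', '95.8'] -> [ 0.047 -0.053 -0.014] 0.0
```

step_arm(steps="255 -0.45 -0.01 0 0;255 -0.89 -0.15 0 0;255 -1.31 -0.34 0 0;255 -1.69 -0.6 0 0;255 -2.03 -0.91 0 0", grip_force=30)

```text
time_s: 8.85
eef_pos: [0.4771, 0.4143, 0.0943]
ee_rot: [0.707, -0.034, 0.706, 0.037]
contact_force: [-1.6, 11.1, 2.5]
grip_width: 0.0086
```

```bash
python3 go.py
```

```text
t 8.85 tcp [0.4771 0.4143 0.0943] yaw 95.82 F [-1.6 11.1  2.5] w 0.0086 tilt [ 0.0015  0.0044 -1.    ] j6 -1.0
```

step_arm(steps="255 -0.29 -0.36 0 0;255 -0.52 -0.75 0 0;255 -0.69 -1.18 0 0;255 -0.77 -1.47 0 0;255 -0.77 -1.47 0 0")

```text
time_s: 9.48
eef_pos: [0.4836, 0.3544, 0.1255]
ee_rot: [0.707, -0.035, 0.705, 0.036]
contact_force: [-1.3, 1.0, 12.1]
grip_width: 0.0087
```

```bash
python3 go.py
```

```text
t 9.47 tcp [0.4836 0.3544 0.1255] yaw 95.75 F [-1.3  1.  12.1] w 0.0087 tilt [ 0.0026  0.0025 -1.    ] j6 -1.08
```

step_arm(steps="255 -0.06 -0.2 0 0;255 -0.1 -0.4 0 0;255 -0.11 -0.6 0 0;255 -0.11 -0.75 0 0;255 -0.1 -0.91 0 0")

```text
time_s: 10.1
eef_pos: [0.4872, 0.3183, 0.1281]
ee_rot: [0.707, -0.035, 0.705, 0.036]
contact_force: [3.8, 4.9, -2.4]
grip_width: 0.0085
```

step_arm(steps="255 0 0 0 0;255 0.02 -0.15 0 0;255 0.04 -0.3 0 0;255 0.07 -0.42 0 0;255 0.07 -0.42 0 0")

```text
time_s: 10.72
eef_pos: [0.4888, 0.3011, 0.1247]
ee_rot: [0.707, -0.036, 0.706, 0.035]
contact_force: [5.1, -2.9, 5.8]
grip_width: 0.0085
```

```bash
python3 go.py;  python3 - <<'E'
from h import *
c=cam('side'); cv2.imwrite('pics/s4.png',cv2.resize(c['frame'][150:270,260:420],None,fx=4,fy=4,interpolation=2))
E
```

```text
t 10.72 tcp [0.4888 0.3011 0.1247] yaw 95.76 F [ 5.1 -2.9  5.8] w 0.0085 tilt [ 1.4e-03 -1.0e-04 -1.0e+00] j6 -1.16
```

View pics/s4.png

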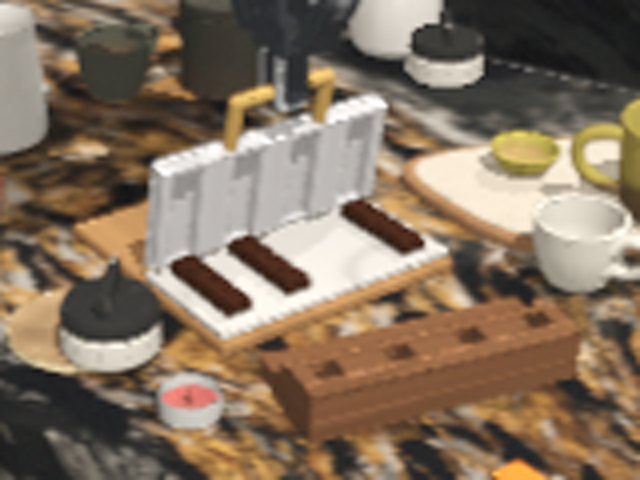

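step_arm(steps="255 -0.1 0.54 0 0;255 -0.1 1.15 0 0;255 0.03 1.75 0 0;255 0.2 2.17 0 0;255 0.43 2.57 0 0")

```text
time_s: 11.4
eef_pos: [0.4779, 0.4041, 0.1062]
ee_rot: [0.706, -0.036, 0.706, 0.035]
contact_force: [8.5, -7.8, -6.7]
grip_width: 0.0087
```

step_arm(steps="255 0.29 0.36 0 0;255 0.63 0.67 0 0;255 1.01 0.92 0 0;255 1.42 1.12 0 0;255 1.86 1.25 0 0")

```text
time_s: 12.02
eef_pos: [0.4731, 0.4505, 0.03]
ee_rot: [0.706, -0.038, 0.707, 0.033]
contact_force: [12.1, -32.4, -2.6]
grip_width: 0.0087
```

step_arm(steps="255 0.25 0.03 0 0;255 0.5 0.06 0 0;255 0.5 0.06 0 0;255 0.5 0.06 0 0")

```text
time_s: 12.52
eef_pos: [0.4743, 0.4516, 0.0131]
ee_rot: [0.707, -0.038, 0.706, 0.032]
contact_force: [8.3, -43.0, 24.4]
grip_width: 0.0081
```

```bash
python3 go.py
```

```text
t 12.53 tcp [0.4743 0.4516 0.0131] yaw 95.72 F [  8.3 -43.   24.4] w 0.0081 tilt [ 0.0014 -0.0087 -1.    ] j6 -0.94
```

step_arm(steps="255 0 -0.12 0 0;170 0 -0.12 0 0;170 0 -0.12 0 0;170 0 -0.12 0 0;170 -1 -0.12 0 0")

```text
time_s: 13.15
eef_pos: [0.4715, 0.45, 0.0495]
ee_rot: [0.704, -0.037, 0.708, 0.034]
contact_force: [-0.0, 1.0, -0.3]
grip_width: 0.0285
```

step_arm(steps="170 -1.5 0 0 0;170 -3 0 0 0;170 -4 0 0 0;170 -4 0 0 0")

```text
time_s: 13.65
eef_pos: [0.4737, 0.4519, 0.2163]
ee_rot: [0.708, -0.035, 0.705, 0.037]
contact_force: [-0.1, 0.3, -0.8]
grip_width: 0.0285
```

```bash
python3 go.py .3 .45 .2 -
```

```text
t 13.65 tcp [0.4737 0.4519 0.2163] yaw 95.8 F [-0.1  0.3 -0.8] w 0.0285 tilt [ 0.0038  0.0034 -1.    ] j6 -0.95
['.3', '.45', '.2', '-'] -> [ 0.39   0.39  -4.326] 0.0
```

step_arm(steps="0 0 0.8 -1.2 0;0 0 1.6 -2.4 0;0 0 2.4 -3.6 0;0 0 3.2 -4.6 0;0 0 3.8 -5 0")

```text
time_s: 14.28
eef_pos: [0.2562, 0.5829, 0.2111]
ee_rot: [0.706, -0.037, 0.707, 0.036]
contact_force: [0.1, -0.1, -0.1]
grip_width: 0.0855
```

```bash
python3 go.py;  python3 - <<'E'
from h import *
c=cam('top'); cv2.imwrite('pics/t5f.png',c['frame']);cv2.imwrite('pics/t5.png',cv2.resize(c['frame'][140:270,250:415],None,fx=4.5,fy=4.5,interpolation=2))
c=cam('side'); cv2.imwrite('pics/s5f.png',c['frame'])
E
```

```text
t 14.28 tcp [0.2562 0.5829 0.2111] yaw 95.89 F [ 0.1 -0.1 -0.1] w 0.0855 tilt [-0.001  -0.0014 -1.    ] j6 -0.56
```

View pics/t5.png

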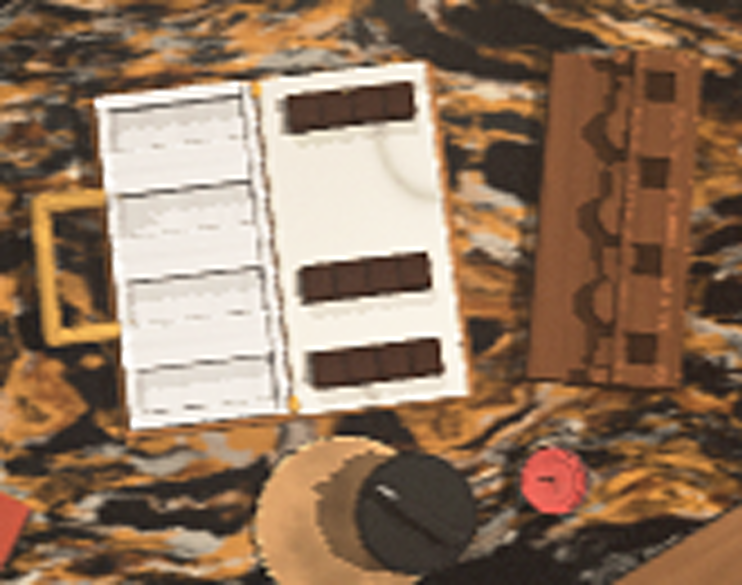

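```bash
cat > bars.py <<'E'
from h import *
def bars(c,roi=(310,355,150,235)):
    u0,u1,v0,v1=roi; f=c['frame'][v0:v1,u0:u1].astype(float)
    g=cv2.resize(f,None,fx=6,fy=6,interpolation=cv2.INTER_CUBIC).max(2)
    m=(g<115).astype(np.uint8); n,l,st,ce=cv2.connectedComponentsWithStats(m)
    out=[]
    for i in range(1,n):
        if st[i,4]<3000: continue
        pts=np.argwhere(l==i)[:,::-1].astype(float); pts=(pts-2.5)/6+[u0,v0]
        W=np.array([onz(c,*p,.027)[:2] for p in pts[::3]]); r=cv2.minAreaRect((W*1000).astype(np.float32))
        b=cv2.boxPoints(r); e=b[1]-b[0] if np.linalg.norm(b[1]-b[0])>np.linalg.norm(b[2]-b[1]) else b[2]-b[1]
        mid=W.mean(0); C=np.cov(W.T); w,V=np.linalg.eigh(C); ax=V[:,1]*(-np.sign(V[1,1]))
        out.append((mid,np.degrees(np.arctan2(ax[1],ax[0])))); print('bar mid',mid.round(4),'rect',(np.array(r[0])/1000).round(4),'size',np.round(r[1],1),'axis',out[-1][1].round(1))
    return out
if __name__=='__main__': bars(cam('top'))
E
python3 - <<'E'
from bars import *
c=cam('top'); print(c['frame'][165:172,325:335].max(2)); bars(c)
U=lambda u,v:(250+(u-1.75)/4.5,140+(v-1.75)/4.5)
print('timer',onz(c,*U(417,512),.046),onz(c,*U(417,512),.046+.008))
print('slots')
x=[.4984,.157,-1.675]
for y in(-.0705,-.0235,.0235,.0705):
    cc,s=np.cos(x[2]),np.sin(x[2])
    for X in (-.05,-.015,.005): print(y,X,np.round([x[0]+cc*X-s*y,x[1]+s*X+cc*y],4),end=' ')
    print()
E
python3 go.py .336 .254 .15 -
```

```text
[[ 88  87  85  74  83  88  86  85  79  75]
 [ 78  72  71  66  64  65  67  67  68  66]
 [ 63  65  58  50  47  71 118 133 129 152]
 [133 174 230 241 240 238 236 232 220 208]
 [235 234 232 230 229 229 227 224 205 201]
 [229 227 227 227 240 233 223 219 220 225]
 [234 225 226 239 244 243 242 240 227 222]]
bar mid [0.5583 0.2887] rect [0.5582 0.2886] size [21.3 69.8] axis -83.7
bar mid [0.466  0.2823] rect [0.466  0.2824] size [20.4 69.6] axis -84.1
bar mid [0.4204 0.2776] rect [0.4203 0.2776] size [20.3 69.1] axis -84.1
timer [0.34237668 0.25880491 0.046     ] [0.34229427 0.25927833 0.054     ]
slots
-0.0705 -0.05 [0.4335 0.2141] -0.0705 -0.015 [0.4298 0.1793] -0.0705 0.005 [0.4278 0.1594] 
-0.0235 -0.05 [0.4802 0.2092] -0.0235 -0.015 [0.4766 0.1744] -0.0235 0.005 [0.4745 0.1545] 
0.0235 -0.05 [0.527  0.2043] 0.0235 -0.015 [0.5233 0.1695] 0.0235 0.005 [0.5213 0.1496] 
0.0705 -0.05 [0.5737 0.1994] 0.0705 -0.015 [0.5701 0.1646] 0.0705 0.005 [0.568  0.1447] 
t 14.43 tcp [0.2577 0.5825 0.2108] yaw 95.9 F [-0.3 -0.1 -0.3] w 0.0852 tilt [-9.e-04 -2.e-03 -1.e+00] j6 -0.56
['.336', '.254', '.15', '-'] -> [ 1.536 -8.367  1.106] 0.0
```

step_arm(steps="0 0 -1.3 0.2 1;0 0 -2.6 0.4 2;0 0 -3.9 0.6 3;0 0 -5.2 0.8 4;0 0 -6.5 0.9 5")

```text
time_s: 15.05
eef_pos: [0.3213, 0.3247, 0.2117]
ee_rot: [0.654, 0.268, 0.654, -0.269]
contact_force: [0.4, 0.5, -0.1]
grip_width: 0.0854
```

```bash
python3 go.py .342 .259 .12 30 .342 .259 .0195 30
```

```text
t 15.05 tcp [0.3213 0.3247 0.2117] yaw 45.41 F [ 0.4  0.5 -0.1] w 0.0854 tilt [-4.e-04 -8.e-04 -1.e+00] j6 -0.06
['.342', '.259', '.12', '30'] -> [ 2.292 -0.803  1.521] 1.54
['.342', '.259', '.0195', '30'] -> [ 4.805 -0.801  1.52 ] 1.54
```

step_arm(steps="0 0 -0.4 0.75 0.9;0 0 -0.8 1.52 1.54;0 1.2 -0.8 1.52 1.54;0 2.3 -0.8 1.52 1.54;0 2.3 -0.8 1.52 1.54")

```text
time_s: 15.68
eef_pos: [0.341, 0.2601, 0.1174]
ee_rot: [0.613, 0.35, 0.614, -0.354]
contact_force: [-0.6, 0.1, 1.4]
grip_width: 0.085
```

step_arm(steps="0 0 0 0 0;0 1 0 0 0;0 2 0 0 0;0 2.48 0 0 0;0 2.48 0 0 0")

```text
time_s: 16.3
eef_pos: [0.3424, 0.2619, 0.0219]
ee_rot: [0.614, 0.351, 0.614, -0.352]
contact_force: [0.4, 0.6, -0.6]
grip_width: 0.0855
```

step_arm(steps="255 0 0 0 0;255 0 0 0 0;255 0 0 0 0;255 0 0 0 0;255 0 0 0 0", grip_force=50)

```text
time_s: 16.92
eef_pos: [0.343, 0.2624, 0.0235]
ee_rot: [0.614, 0.352, 0.613, -0.351]
contact_force: [-1.3, -1.2, 9.2]
grip_width: 0.0612
```

```bash
python3 go.py .336 .294 .035 30 .336 .294 .0205 30
```

```text
t 16.93 tcp [0.343  0.2624 0.0235] yaw 30.39 F [-1.3 -1.2  9.2] w 0.0612 tilt [ 0.0023  0.0015 -1.    ] j6 0.06
['.336', '.294', '.035', '30'] -> [-0.286  0.249 -0.77 ] 0.04
['.336', '.294', '.0205', '30'] -> [ 0.076  0.248 -0.77 ] 0.04
```

Lift 15 mm, move over, lower back, release, rise.

step_arm(steps="255 -0.4 0 0 0;255 -0.4 0.12 -0.38 0;255 -0.4 0.25 -0.77 0;255 -0.1 0.25 -0.77 0;255 0.02 0.25 -0.77 0")

```text
time_s: 17.55
eef_pos: [0.335, 0.2943, 0.022]
ee_rot: [0.613, 0.351, 0.614, -0.351]
contact_force: [-30.6, -13.7, 79.2]
grip_width: 0.0615
```

step_arm(steps="255 0 0 0 0;0 0 0 0 0;0 0 0 0 0;0 0 0 0 0;0 -1 0 0 0")

```text
time_s: 18.18
eef_pos: [0.3338, 0.2923, 0.0582]
ee_rot: [0.613, 0.35, 0.614, -0.353]
contact_force: [0.3, -0.1, 0.5]
grip_width: 0.0855
```

step_arm(steps="0 -1.3 0 0 0;0 -2.6 0 0 0;0 -3 0 0 0;0 -3 0 0 0")

```text
time_s: 18.68
eef_pos: [0.3353, 0.2935, 0.1807]
ee_rot: [0.614, 0.352, 0.613, -0.351]
contact_force: [0.2, -0.6, -0.1]
grip_width: 0.0854
```

```bash
python3 go.py .46 .29 .15 6 
```

```text
t 18.68 tcp [0.3353 0.2935 0.1807] yaw 30.38 F [ 0.2 -0.6 -0.1] w 0.0854 tilt [ 7.e-04  5.e-04 -1.e+00] j6 0.13
['.46', '.29', '.15', '6'] -> [0.769 2.643 1.652] 2.44
```

```bash
python3 go.py .5561 .3086 .12 6.3 .5561 .3086 .0185 6.3 
```

```text
t 18.68 tcp [0.3353 0.2935 0.1807] yaw 30.38 F [ 0.2 -0.6 -0.1] w 0.0854 tilt [ 7.e-04  5.e-04 -1.e+00] j6 0.13
['.5561', '.3086', '.12', '6.3'] -> [1.521 4.95  2.466] 2.41
['.5561', '.3086', '.0185', '6.3'] -> [4.058 4.948 2.466] 2.41
```

step_arm(steps="153 0 1.2 0.6 1;153 0 2.5 1.2 2;153 0.3 3.7 1.8 2.41;153 0.9 4.95 2.47 2.41;153 1.52 4.95 2.47 2.41")

```text
time_s: 19.3
eef_pos: [0.5576, 0.3073, 0.1146]
ee_rot: [0.526, 0.471, 0.527, -0.474]
contact_force: [-0.8, 0.1, 0.3]
grip_width: 0.0342
```

step_arm(steps="153 0 0 0 0;153 0 0 0 0")

```text
time_s: 19.55
eef_pos: [0.5555, 0.3084, 0.1198]
ee_rot: [0.527, 0.472, 0.527, -0.472]
contact_force: [-0.1, 0.5, -0.1]
grip_width: 0.034
```

```bash
python3 go.py .5561 .3086 .03 6.3 .5561 .3086 .0185 6.3 
```

```text
t 19.55 tcp [0.5555 0.3084 0.1198] yaw 6.3 F [-0.1  0.5 -0.1] w 0.034 tilt [-3.e-04 -1.e-04 -1.e+00] j6 0.36
['.5561', '.3086', '.03', '6.3'] -> [ 2.246  0.017 -0.004] 0.0
['.5561', '.3086', '.0185', '6.3'] -> [ 2.533  0.017 -0.004] 0.0
```

step_arm(steps="153 1 0.02 0 0;153 2 0.02 0 0;153 2.3 0.02 0 0;153 2.53 0.02 0 0;153 2.53 0.02 0 0")

```text
time_s: 20.18
eef_pos: [0.557, 0.3087, 0.0195]
ee_rot: [0.527, 0.472, 0.527, -0.471]
contact_force: [-0.4, 0.0, 0.1]
grip_width: 0.034
```

step_arm(steps="255 0 0 0 0;255 0 0 0 0;255 0 0 0 0", grip_force=40)

```text
time_s: 20.55
eef_pos: [0.5574, 0.3088, 0.0201]
ee_rot: [0.527, 0.473, 0.526, -0.471]
contact_force: [-1.5, 0.1, 6.6]
grip_width: 0.0186
```

```bash
python3 go.py .5753 .2143 .0205 -6 .5701 .1646 .0205 -6 
```

```text
t 20.55 tcp [0.5574 0.3088 0.0201] yaw 6.28 F [-1.5  0.1  6.6] w 0.0186 tilt [ 0.0019  0.001  -1.    ] j6 0.36
['.5753', '.2143', '.0205', '-6'] -> [-0.011  0.186  2.397] 1.23
['.5701', '.1646', '.0205', '-6'] -> [-0.013 -0.08   3.618] 1.23
```

step_arm(steps="255 -0.07 0 0 0;255 -0.07 0.05 0.5 0.4;255 -0.07 0.1 1.1 0.8;255 -0.07 0.15 1.8 1.23;255 -0.07 0.19 2.4 1.23")

```text
time_s: 21.18
eef_pos: [0.575, 0.2121, 0.0215]
ee_rot: [0.472, 0.526, 0.472, -0.526]
contact_force: [0.5, 0.2, -0.2]
grip_width: 0.0185
```

step_arm(steps="255 0 0 0 0;255 0 0 0 0")

```text
time_s: 21.42
eef_pos: [0.5748, 0.2137, 0.0214]
ee_rot: [0.473, 0.526, 0.473, -0.526]
contact_force: [-0.2, -0.2, 0.0]
grip_width: 0.0187
```

```bash
python3 go.py .5753 .2143 .021 -6 .5701 .1646 .021 -6;  python3 - <<'E'
from h import *
c=cam('side'); a=cv2.resize(c['frame'][160:260,300:420],None,fx=5,fy=5,interpolation=2)
c=cam('top');  b=cv2.resize(c['frame'][140:240,300:420],None,fx=5,fy=5,interpolation=2)
cv2.imwrite('pics/b6.png',cv2.resize(np.vstack([a,b]),None,fx=.6,fy=.6,interpolation=3)); cv2.imwrite('pics/t6.png',b)
cv2.imwrite('pics/b6.png',a)
E
```

```text
t 21.43 tcp [0.5748 0.2137 0.0214] yaw -6.07 F [-0.2 -0.2  0. ] w 0.0187 tilt [ 1.e-04  2.e-04 -1.e+00] j6 0.42
['.5753', '.2143', '.021', '-6'] -> [ 0.01   0.01  -0.015] -0.01
['.5701', '.1646', '.021', '-6'] -> [0.01  0.012 1.234] -0.01
```

View pics/b6.png

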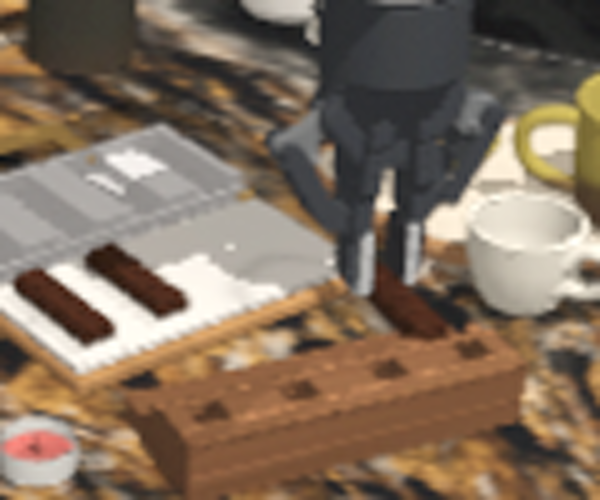

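step_arm(steps="255 0 0.01 0.2 0;255 0 0.01 0.4 0;255 0 0.01 0.6 0;255 0 0.01 0.8 0;255 0 0.01 1.0 0")

```text
time_s: 22.15
eef_pos: [0.5709, 0.1734, 0.0213]
ee_rot: [0.473, 0.526, 0.473, -0.526]
contact_force: [-0.1, -0.3, -0.7]
grip_width: 0.0185
```

```bash
python3 go.py .5701 .1646 .021 -6
```

```text
t 22.15 tcp [0.5709 0.1734 0.0213] yaw -6.02 F [-0.1 -0.3 -0.7] w 0.0185 tilt [ 1.e-04  0.e+00 -1.e+00] j6 0.36
['.5701', '.1646', '.021', '-6'] -> [0.008 0.003 0.22 ] -0.0
```

step_arm(steps="255 0.02 0 0.06 0;255 0.02 0 0.12 0;255 0.02 0 0.18 0;255 0.02 0 0.22 0;255 0.02 0 0.22 0")

```text
time_s: 22.78
eef_pos: [0.5701, 0.1653, 0.0205]
ee_rot: [0.473, 0.526, 0.473, -0.526]
contact_force: [-0.4, 0.3, -0.1]
grip_width: 0.0188
```

step_arm(steps="255 0 0 0.03 0;255 0 0 0.06 0;255 0 0 0.06 0")

```text
time_s: 23.15
eef_pos: [0.5702, 0.165, 0.021]
ee_rot: [0.472, 0.527, 0.474, -0.524]
contact_force: [2.2, 18.9, -1.0]
grip_width: 0.0183
```

step_arm(steps="153 0 0 0 0;153 0 0 0 0;153 -0.8 0 0 0;153 -2 0 0 0;153 -2 0 0 0")

```text
time_s: 23.78
eef_pos: [0.5715, 0.163, 0.1046]
ee_rot: [0.474, 0.527, 0.472, -0.524]
contact_force: [0.4, -0.5, -0.3]
grip_width: 0.034
```

```bash
python3 go.py .4644 .3022 .1 5.9
```

```text
t 23.77 tcp [0.5715 0.163  0.1046] yaw -6.03 F [ 0.4 -0.5 -0.3] w 0.034 tilt [ 0.0058  0.0011 -1.    ] j6 0.34
['.4644', '.3022', '.1', '5.9'] -> [ 0.103 -3.028 -3.178] -1.19
```

step_arm(steps="153 0 -1 -1 -0.6;153 0 -2 -2.1 -1.19;153 0 -3.03 -3.18 -1.19;153 0 -3.03 -3.18 -1.19;153 0 -3.03 -3.18 -1.19")

```text
time_s: 24.4
eef_pos: [0.4626, 0.3018, 0.1]
ee_rot: [0.525, 0.473, 0.525, -0.474]
contact_force: [0.0, -0.7, 0.6]
grip_width: 0.034
```

```bash
python3 go.py .4644 .3022 .0195 5.9; python3 - <<'E'
from bars import *
c=cam('top'); cv2.imwrite('pics/t7.png',cv2.resize(c['frame'][140:240,300:420],None,fx=5,fy=5,interpolation=2))
E
```

```text
t 24.4 tcp [0.4626 0.3018 0.1   ] yaw 5.91 F [ 0.  -0.7  0.6] w 0.034 tilt [-3.e-04 -6.e-04 -1.e+00] j6 0.43
['.4644', '.3022', '.0195', '5.9'] -> [ 2.013  0.047 -0.006] 0.0
```

View pics/t7.png

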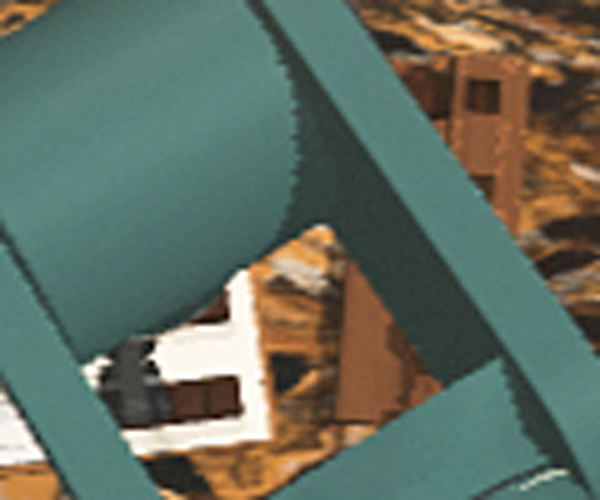

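step_arm(steps="153 1 0.05 -0.01 0;153 1.7 0.05 -0.01 0;153 2.01 0.05 -0.01 0;153 2.01 0.05 -0.01 0")

```text
time_s: 24.95
eef_pos: [0.4648, 0.302, 0.0198]
ee_rot: [0.525, 0.474, 0.525, -0.474]
contact_force: [0.0, -0.5, -0.4]
grip_width: 0.0342
```

step_arm(steps="255 0 0 0 0;255 0 0 0 0;255 0 0 0 0")

```text
time_s: 25.32
eef_pos: [0.4653, 0.3029, 0.0214]
ee_rot: [0.525, 0.474, 0.525, -0.473]
contact_force: [1.1, -1.8, 7.1]
grip_width: 0.0183
```

```bash
python3 go.py .4818 .2241 .0215 -6 .4766 .1744 .0215 -6 
```

```text
t 25.32 tcp [0.4653 0.3029 0.0214] yaw 5.89 F [ 1.1 -1.8  7.1] w 0.0183 tilt [ 1.9e-03  8.0e-04 -1.0e+00] j6 0.43
['.4818', '.2241', '.0215', '-6'] -> [-0.003  0.209  2.002] 1.19
['.4766', '.1744', '.0215', '-6'] -> [-0.004 -0.047  3.225] 1.19
```

step_arm(steps="255 -0.07 0 0 0;255 -0.07 0.05 0.6 0.5;255 -0.07 0.12 1.3 1;255 -0.07 0.21 2 1.19;255 -0.07 0.21 2 1.19")

```text
time_s: 25.95
eef_pos: [0.4814, 0.2228, 0.0231]
ee_rot: [0.473, 0.526, 0.473, -0.526]
contact_force: [-0.1, 0.7, 0.5]
grip_width: 0.0182
```

step_arm(steps="255 0 0 0 0;255 0 0 0 0")

```text
time_s: 26.2
eef_pos: [0.481, 0.2246, 0.0229]
ee_rot: [0.473, 0.525, 0.473, -0.525]
contact_force: [-0.3, -0.2, -0.1]
grip_width: 0.0185
```

```bash
python3 go.py .4818 .2241 .0215 -6 .4766 .1744 .0215 -6 
```

```text
t 26.2 tcp [0.481  0.2246 0.0229] yaw -5.96 F [-0.3 -0.2 -0.1] w 0.0185 tilt [-0.e+00  1.e-04 -1.e+00] j6 0.49
['.4818', '.2241', '.0215', '-6'] -> [0.036 0.022 0.01 ] 0.0
['.4766', '.1744', '.0215', '-6'] -> [0.036 0.022 1.259] 0.0
```

step_arm(steps="255 0 0.02 0.2 0;255 0 0.02 0.4 0;255 0 0.02 0.6 0;255 0 0.02 0.8 0;255 0 0.02 1.0 0")

```text
time_s: 26.82
eef_pos: [0.4777, 0.1834, 0.023]
ee_rot: [0.473, 0.526, 0.473, -0.526]
contact_force: [-0.1, -0.6, -0.6]
grip_width: 0.0183
```

step_arm(steps="255 0.02 0 0.08 0;255 0.03 0 0.16 0;255 0.03 0 0.22 0;255 0.03 0 0.24 0;255 0.03 0 0.24 0")

```text
time_s: 27.45
eef_pos: [0.4769, 0.1758, 0.022]
ee_rot: [0.472, 0.526, 0.474, -0.525]
contact_force: [-0.3, 12.4, -0.9]
grip_width: 0.0183
```

step_arm(steps="255 0 0 0.03 0;255 0 0 0.06 0;255 0 0 0.06 0")

```text
time_s: 27.82
eef_pos: [0.477, 0.1756, 0.0227]
ee_rot: [0.472, 0.528, 0.475, -0.523]
contact_force: [0.5, 32.0, 0.2]
grip_width: 0.0183
```

step_arm(steps="255 0 0 -0.06 0;153 0 0 -0.06 0;153 0 0 -0.06 0;153 -1 0 -0.06 0;153 -2 0 -0.06 0")

```text
time_s: 28.45
eef_pos: [0.4764, 0.1742, 0.1024]
ee_rot: [-0.473, -0.525, -0.473, 0.526]
contact_force: [1.1, 0.7, -0.3]
grip_width: 0.0343
```

step_arm(steps="153 0 0 0 0;153 0 0 0 0")

```text
time_s: 28.7
eef_pos: [0.4765, 0.1743, 0.101]
ee_rot: [-0.473, -0.525, -0.473, 0.526]
contact_force: [-0.1, 0.3, -0.3]
grip_width: 0.0341
```

```bash
python3 go.py .4188 .2975 .1 5.9
```

```text
t 28.7 tcp [0.4765 0.1743 0.101 ] yaw -6.03 F [-0.1  0.3 -0.3] w 0.0341 tilt [-5.e-04 -3.e-04 -1.e+00] j6 0.41
['.4188', '.2975', '.1', '5.9'] -> [ 0.026 -1.757 -2.912] -1.19
```

step_arm(steps="153 0 -0.6 -1 -0.6;153 0 -1.2 -2 -1.19;153 0 -1.76 -2.91 -1.19;153 0 -1.76 -2.91 -1.19;153 0 -1.76 -2.91 -1.19")

```text
time_s: 29.32
eef_pos: [0.4186, 0.2972, 0.1006]
ee_rot: [0.525, 0.473, 0.525, -0.474]
contact_force: [1.0, -0.2, 0.6]
grip_width: 0.0343
```

```bash
python3 go.py .4188 .2975 .0195 5.9
```

```text
t 29.32 tcp [0.4186 0.2972 0.1006] yaw 5.9 F [ 1.  -0.2  0.6] w 0.0343 tilt [-0.0013 -0.0011 -1.    ] j6 0.46
['.4188', '.2975', '.0195', '5.9'] -> [ 2.028  0.007 -0.009] 0.0
```

step_arm(steps="153 1 0.01 -0.01 0;153 1.7 0.01 -0.01 0;153 2.02 0.01 -0.01 0;153 2.02 0.01 -0.01 0")

```text
time_s: 29.82
eef_pos: [0.4193, 0.2974, 0.0205]
ee_rot: [0.525, 0.473, 0.525, -0.474]
contact_force: [0.2, -0.9, 0.4]
grip_width: 0.0343
```

step_arm(steps="255 0 0 0 0;255 0 0 0 0;255 0 0 0 0")

```text
time_s: 30.2
eef_pos: [0.4199, 0.2984, 0.0221]
ee_rot: [0.525, 0.474, 0.525, -0.473]
contact_force: [1.1, -2.3, 6.8]
grip_width: 0.0184
```

```bash
python3 go.py .435 .229 .0215 -6 .4298 .1793 .0215 -6 
```

```text
t 30.2 tcp [0.4199 0.2984 0.0221] yaw 5.89 F [ 1.1 -2.3  6.8] w 0.0184 tilt [ 1.7e-03  7.0e-04 -1.0e+00] j6 0.47
['.435', '.229', '.0215', '-6'] -> [0.014 0.198 1.764] 1.19
['.4298', '.1793', '.0215', '-6'] -> [ 0.013 -0.059  2.987] 1.19
```

step_arm(steps="255 -0.06 0 0 0;255 -0.06 0.05 0.5 0.5;255 -0.06 0.12 1.2 1;255 -0.06 0.2 1.76 1.19;255 -0.06 0.2 1.76 1.19")

```text
time_s: 30.82
eef_pos: [0.4346, 0.2281, 0.0235]
ee_rot: [0.473, 0.526, 0.473, -0.526]
contact_force: [-0.0, -0.2, 0.3]
grip_width: 0.0186
```

step_arm(steps="255 0 0 0 0;255 0 0 0 0")

```text
time_s: 31.08
eef_pos: [0.4343, 0.2295, 0.0233]
ee_rot: [0.473, 0.525, 0.473, -0.525]
contact_force: [-1.1, -0.3, -0.6]
grip_width: 0.0182
```

```bash
python3 go.py .435 .229 .0215 -6 .4298 .1793 .0215 -6 
```

```text
t 31.07 tcp [0.4343 0.2295 0.0233] yaw -5.96 F [-1.1 -0.3 -0.6] w 0.0182 tilt [-0.e+00  1.e-04 -1.e+00] j6 0.54
['.435', '.229', '.0215', '-6'] -> [0.046 0.019 0.01 ] 0.0
['.4298', '.1793', '.0215', '-6'] -> [0.046 0.019 1.259] 0.0
```

step_arm(steps="255 0 0.02 0.2 0;255 0 0.02 0.4 0;255 0 0.02 0.6 0;255 0 0.02 0.8 0;255 0 0.02 1.0 0")

```text
time_s: 31.7
eef_pos: [0.431, 0.1884, 0.0233]
ee_rot: [0.473, 0.526, 0.473, -0.526]
contact_force: [0.2, 0.1, -0.6]
grip_width: 0.0185
```

step_arm(steps="255 0.02 0 0.08 0;255 0.03 0 0.16 0;255 0.03 0 0.22 0;255 0.03 0 0.24 0;255 0.03 0 0.24 0")

```text
time_s: 32.33
eef_pos: [0.4304, 0.1813, 0.0227]
ee_rot: [0.472, 0.527, 0.474, -0.524]
contact_force: [0.2, 17.8, -0.8]
grip_width: 0.0181
```

step_arm(steps="255 0 0 0.02 0;255 0 0 0.03 0;255 0 0 0.03 0")

```text
time_s: 32.7
eef_pos: [0.4305, 0.1812, 0.023]
ee_rot: [0.472, 0.528, 0.474, -0.523]
contact_force: [1.2, 27.6, -0.2]
grip_width: 0.0182
```

step_arm(steps="255 0 0 -0.06 0;153 0 0 -0.06 0;153 0 0 -0.06 0;153 -1 0 -0.06 0;153 -2.2 0 -0.06 0")

```text
time_s: 33.33
eef_pos: [0.4296, 0.1802, 0.1104]
ee_rot: [-0.473, -0.525, -0.473, 0.526]
contact_force: [0.8, 0.2, 0.7]
grip_width: 0.0341
```

step_arm(steps="153 -1 0 0 0;153 -2.2 0 0 0;153 -2.2 -0.8 -1 0;153 -2.2 -1.6 -2.1 0;153 -2.2 -2.2 -3.4 0")

```text
time_s: 33.95
eef_pos: [0.356, 0.3261, 0.1985]
ee_rot: [0.473, 0.526, 0.473, -0.525]
contact_force: [1.3, -1.1, -0.3]
grip_width: 0.0344
```

step_arm(steps="153 0 -0.4 -1.4 0;153 0 -0.8 -2.8 0;153 0 -1.2 -4.2 0;153 0 -1.6 -5.6 0;153 0 -2 -7 0")

```text
time_s: 34.58
eef_pos: [0.3062, 0.6137, 0.1978]
ee_rot: [-0.473, -0.525, -0.473, 0.526]
contact_force: [1.1, -0.5, 0.5]
grip_width: 0.0342
```

```bash
python3 go.py;  python3 - <<'E'
from h import *
c=cam('top'); cv2.imwrite('pics/t8f.png',c['frame']);cv2.imwrite('pics/t8.png',cv2.resize(c['frame'][140:280,250:415],None,fx=4.25,fy=4.25,interpolation=2))
c=cam('side'); cv2.imwrite('pics/s8.png',cv2.resize(c['frame'][160:270,260:420],None,fx=4.5,fy=4.5,interpolation=2))
E
```

```text
t 34.58 tcp [0.3062 0.6137 0.1978] yaw -6.02 F [ 1.1 -0.5  0.5] w 0.0342 tilt [ 1.e-04 -4.e-04 -1.e+00] j6 1.18
```

View pics/t8.png

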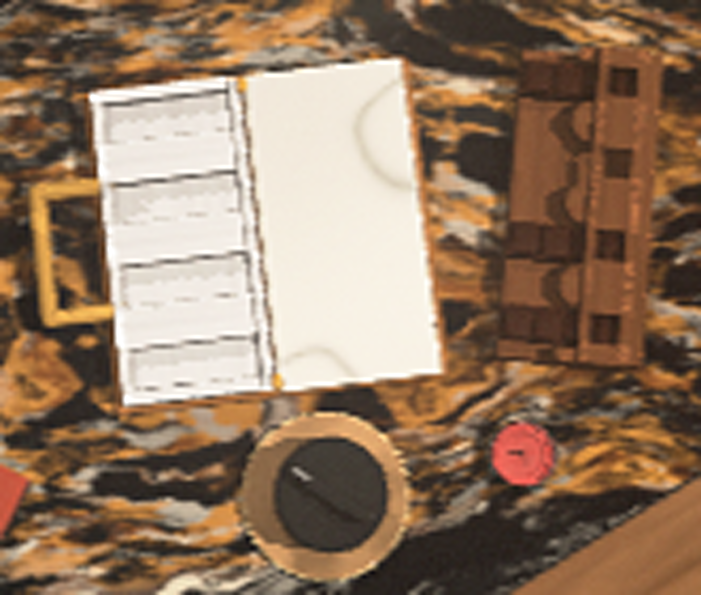

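View pics/s8.png

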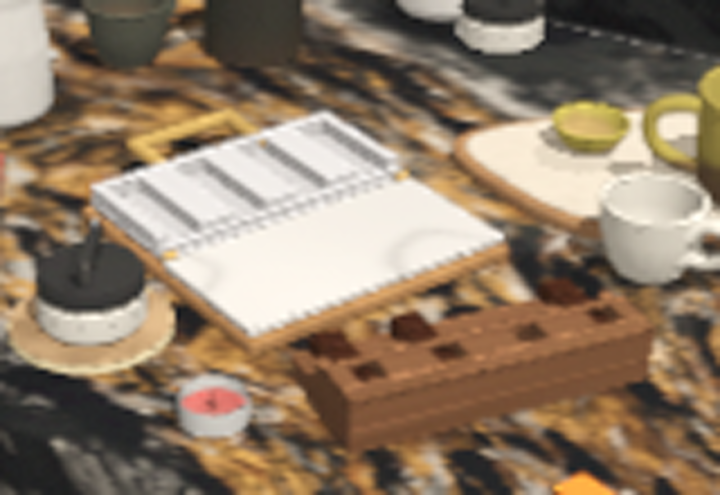

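```bash
python3 -c "
from cell import env
print(env.sign_off())"
```

```text
the job is handed in; nothing more can be done
None
```

I did the whole task and handed it in at about 34.6 s of the 210 s; `sign_off` reports no verdict.

- **Timer:** I stood it on the coaster. During the mould swing it was knocked about 35 mm off the middle, so I gripped it by the body and put it back. Pressing it down the second time gave a brief 79 N reading at the wrist, under the 120 N limit.
- **Mould:** I swung it over to about 1.75 rad. All three bars present tumbled out scored face up, and I laid the mould flat again. Letting it down I measured up to about 50 N at the wrist.
- **Bars:** I slid each one into its own slot (the slots at y = -70.5, -23.5 and +70.5 mm of the case) until it met the stop. The push force rose to about 19–32 N with no further movement, at tool positions within about 2 mm of the predicted home positions.

In the last top and side pictures:
- The bar ends look flush with the ledge's front edge, scored faces up.
- The mould is flat and the slab is empty.
- The timer is upright, a few millimetres from the coaster's middle.
- The pale cup and tea light look unmoved; the milk pitcher shows only at the edge of the side picture.
- The arm is clear of everything.

None of the last checks failed. How far each bar is from the stop rests on the push force and the flush ends; the final pictures (about 2.4 mm per pixel) are too coarse to prove the 2.5 mm limit alone.

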